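Pack the field reagent caddy

ROBOT

A 6-joint arm with a two-finger parallel gripper is mounted at the origin on the work surface. World frame = base frame: x ahead of the robot, y to its left, z up, the work surface at z = 0. Lengths are in m, angles in rad, forces in N, time in s.
With the tool pointing down it reaches from about 0.375 to 0.825 m from the base axis. Payload 5.5 kg.
Tool frame: the origin (TCP) lies between the finger pads; the fingertips stand 22 mm ahead of it and the grasp point (between the pads) lies 3 mm ahead of it; z points along the fingers, y is the line along which they close (so a half turn about z gives the same grasp; the last joint's range is limited). The gripper opens to 85 mm and grips with 20 to 120 N. Pads are 22 mm wide; open, the fingers measure 114 mm over their backs; the gripper's body (76 mm by 85 mm) begins 54 mm behind the grasp point. The pads swing forward as they close: fully open they stand 13 mm farther back than shut.
Start: joints at [1.33, 0.314, -0.047, 1.21, 0, 1.571], TCP at [0.143, 0.583, 0.253] pointing down, gripper open.
Joint ranges: [-2.67, 2.67], [-0.69, 1.73], [-1.03, 1.25], [-2.08, 2.16], [-1.42, 1.45], [-3.14, 3.14]. Speed limits (rad/s): [2.39, 2.39, 3.01, 3.14, 3.14, 3.14].

INTERFACE

Orientations are given as a unit quaternion [w, x, y, z].
In Python, from rig import env gives the robot as it stands.
- The arm moves only by the tool play_rows, never from a script. Its argument "series" is a list of rows, each an object of numbers: "claw": the opening, from 0 (shut) to 1 (fully open); "x", "y", "z": the shift along the tool's x, y, z as a fraction of full scale; "turn": the turn about the tool's z as a fraction of full scale. In form: [{"claw": .., "x": .., "y": .., "z": .., "turn": ..}, ...]. A call has 1 to 8 rows; each row shifts and turns the commanded pose from where the row before left it, along the tool's axes as they then stand; what a row does not reach is not made up. Full scale, the value 1, is 0.04 m for a shift and 0.1 rad for a turn. A row lasts 1/10 s, in which the tool goes at most 50 mm and 8.59 degrees, less where a joint would pass 70% of its speed; a pose out of reach is approached as far as the arm can. A call with a number of a shift or a turn outside -1 to 1 is refused whole. A call with a gripper value outside its range is refused whole. The fingers move at their own pace and stop on an object; the grip force is fixed at half the most. Time passes only in rows, so rows that do not move let the fingers close. It gives the time, the measured TCP pose, the force, the opening and the grip force at its end, in the units of the state.
- env.sense(): the state, without advancing time (a new reading comes with each control period).
- env.read_camera(name): name is "scene" or "top" or "wrist"; returns the picture (420x560x3 uint8, red, green, blue); there is no depth.
- env.camera_model(name): a dict with "fx", "fy", "cx", "cy" (pixels), "R" (3x3) and "t" (3): a world point X has camera coordinates R X + t; the wrist camera has in their place "hand_eye" (4x4, takes a point from camera to tool coordinates, whose origin is the TCP and whose axes are the flange's). Camera axes: x right, y down, z forward; pixel columns grow to the right and rows downward; lengths in m; the calibration is good to about 2 mm. The wrist camera is an equidistant fisheye: a pixel r from the principal point sees the ray r / f radians off the axis. A picture is of the moment at which its call begins: read the wrist's pose just before it. camera_model takes no time and is no camera call.
- env.sign_off(): hands the job in; it is judged then, once.
The state is a dict: "clock": time; "qpos": joint angles; "qvel": joint speeds; "effort": joint torques, N m; "position": TCP position; "eef_rot": TCP orientation; "wrist_force": force on the tool from outside, world axes, zero at the start; "wrist_torque": the same for the moment, N m; "width": finger opening in m; "grip_force": force on a finger pad.
Only numpy, scipy, OpenCV 4.12 (cv2) and the standard library are available. Lean on these libraries where they do the work, as an engineer would, in place of code of your own. Each camera call takes 0.05 s, during which the arm holds its last target. There are 200 camera calls.

TASK

Pack the grey caddy for transport: stand each of the three capped amber bottles in the round ring of its size (large in the widest, medium in the middle one, small in the narrowest) and the lidded white jar in the square pen. The uncapped amber bottle and the white jar without a lid are still in use: leave them standing where they are. Set things down upright on the caddy floor without dropping or tipping any.

Things in the scene. Friction and masses are not known exactly. Their poses are not given: they have to be found in the camera images.
- large_bottle: Largest capped amber glass bottle, black screw cap, paper label. Body 67 mm diameter up to 74 mm, shoulder up to 90 mm, cap 34 mm diameter from 95 to 118 mm (overall height 118 mm), about 0.4 kg. Origin: centre of the underside, z up; round, so its yaw means nothing. Stands upright on the table.
- medium_bottle: Medium capped amber glass bottle, black screw cap, paper label. Body 50 mm diameter up to 60 mm, shoulder up to 73 mm, cap 29 mm diameter from 78 to 100 mm (overall height 100 mm), about 0.2 kg. Origin: centre of the underside, z up; round, so its yaw means nothing. Stands upright on the table.
- small_bottle: Smallest capped amber glass bottle, black screw cap, paper label. Body 34 mm diameter up to 45 mm, shoulder up to 53 mm, cap 23 mm diameter from 58 to 78 mm (overall height 78 mm), about 0.07 kg. Origin: centre of the underside, z up; round, so its yaw means nothing. Stands upright on the table.
- jar: Squat white plastic jar with a wide black lid. Body 56 mm diameter, lid 59 mm diameter from 50 to 70 mm (overall height 70 mm), about 0.15 kg. Origin: centre of the underside, z up; round, so its yaw means nothing. Stands upright on the table.
- open_bottle: Look-alike, to be left: amber glass bottle like the medium one but without a cap, an open amber neck 24 mm in diameter (rim 28 mm). Body 50 mm diameter, overall height 94 mm. Origin: centre of the underside, z up; round, so its yaw means nothing. Stands upright on the table.
- open_jar: Look-alike, to be left: white plastic jar like the other but without a lid, so that one looks into it. 56 mm diameter, 62 mm high. Origin: centre of the underside, z up; round, so its yaw means nothing. Stands upright on the table. Unlisted clutter between the bottles is at most 50 mm high; taller equipment stands only beyond x = 0.73 or |y| = 0.5 m.
- large_ring: Widest round ring, 85 mm bore, 4 mm wall; for the large bottle. One of four white places fixed on the grey caddy (226 mm square inside, floor 8 mm thick, rim 30 mm high), at the corners of a 105 mm square; which corner varies. Wall top 30 mm above the caddy floor, 38 mm above the table. Origin: its centre, on the caddy floor, where the thing's underside goes; z up.
- medium_ring: Middle round ring, 68 mm bore, 4 mm wall; for the medium bottle. One of four white places fixed on the grey caddy (226 mm square inside, floor 8 mm thick, rim 30 mm high), at the corners of a 105 mm square; which corner varies. Wall top 30 mm above the caddy floor, 38 mm above the table. Origin: its centre, on the caddy floor, where the thing's underside goes; z up.
- small_ring: Narrowest round ring, 52 mm bore, 4 mm wall; for the small bottle. One of four white places fixed on the grey caddy (226 mm square inside, floor 8 mm thick, rim 30 mm high), at the corners of a 105 mm square; which corner varies. Wall top 30 mm above the caddy floor, 38 mm above the table. Origin: its centre, on the caddy floor, where the thing's underside goes; z up.
- square_pen: Square pen, 76 mm square inside, 4 mm wall; for the lidded jar. Sides parallel to the caddy. One of four white places fixed on the grey caddy (226 mm square inside, floor 8 mm thick, rim 30 mm high), at the corners of a 105 mm square; which corner varies. Wall top 30 mm above the caddy floor, 38 mm above the table. Origin: its centre, on the caddy floor, where the thing's underside goes; z up.
Mind the look-alikes: they are no part of the job. Leave any green look-alike of the large_bottle alone. What is shaped like the jar but blue is not meant.

How it is judged:
By the outcome, as a careful person would: the job done as asked, in the order asked, and still so for the second after the job is handed in, with the robot touching nothing.
It also fails if it takes over 131 s, if anything falls off the work surface, if the arm or the gripper's body presses on something with over 40 N, if the wrist force passes 120 N, or if a joint passes its speed limit or range.

## Working session

There is one attempt and no reset: what is moved stays moved. The work goes in short steps, Python scripts to look and compute and a tool call to move; the robot and the scene stay as the last step left them, time stands still between calls to the robot, and variables do not carry over. Pictures are saved under pics/ and viewed, at most 14 in all, crops included, and the job is handed in when it is done.

Besides the shell and the picture viewer there is one more tool, called after "Request:" by a JSON object that holds its "fn" and its "kwargs". play_rows: Moves the arm, as the interface text tells. Its arguments: {"type":"object","properties":{"series":{"type":"array","items":{"type":"object","properties":{"claw":{"type":"number"},"x":{"type":"number"},"y":{"type":"number"},"z":{"type":"number"},"turn":{"type":"number"}}}}},"required":["series"]}

```bash
mkdir -p pics
python3 - <<'E'
from rig import env
import cv2
s=env.sense();print(s)
for n in("scene","top","wrist"):
    cv2.imwrite(f"pics/{n}0.png",env.read_camera(n)[:,:,::-1]);print(n,env.camera_model(n))
E
```

```text
{'clock': 0.0, 'qpos': array([ 1.32996975e+00,  3.14222548e-01, -4.81053733e-02,  1.21022098e+00,
       -3.99449766e-06,  1.57081634e+00]), 'qvel': array([-0.00124296, -0.00044027, -0.00040319,  0.00048012,  0.00082895,
       -0.00116244]), 'effort': array([-5.47267500e-04, -5.39597547e+01,  3.39745760e+01,  1.95622252e-02,
       -1.22251640e-04,  3.31070931e-07]), 'position': array([0.14296971, 0.58213573, 0.25242511]), 'eef_rot': array([-1.03270268e-04,  1.20132398e-01,  9.92757493e-01, -8.70182522e-04]), 'wrist_force': array([-0.89397804,  0.24753415, -0.36337779]), 'wrist_torque': array([ 0.00162907, -0.05820179, -0.00615577]), 'grip_force': 0.0, 'width': 0.08522310800233256}
scene {'fx': 497.7783196376925, 'fy': 497.7783196376925, 'cx': 282.2137009678688, 'cy': 203.8204295032692, 'R': array([[-0.74710022,  0.66457208, -0.01360921],
       [ 0.46861097,  0.51206283, -0.71985791],
       [-0.4714287 , -0.54418343, -0.69398803]]), 't': array([ 0.3681195 , -0.18192686,  1.4869815 ])}
top {'fx': 478.1562702667257, 'fy': 478.1562702667257, 'cx': 282.2353071671879, 'cy': 218.98197775953952, 'R': array([[-0.00983671, -0.9999209 , -0.00783846],
       [-0.98397931,  0.01107476, -0.17793838],
       [ 0.17801112,  0.00596256, -0.98401041]]), 't': array([-0.02844211,  0.48660207,  0.9382379 ])}
wrist {'fx': 325.19226210127806, 'fy': 325.19226210127806, 'cx': 282.77261805682565, 'cy': 211.20004944619203, 'hand_eye': array([[-1.36824762e-04, -9.51531744e-01, -3.07550518e-01,
         7.85100970e-02],
       [ 9.99999973e-01, -1.88234294e-04,  1.37493340e-04,
        -1.17614532e-03],
       [-1.88720833e-04, -3.07550491e-01,  9.51531744e-01,
        -1.21393499e-01],
       [ 0.00000000e+00,  0.00000000e+00,  0.00000000e+00,
         1.00000000e+00]])}
```

View pics/top0.png

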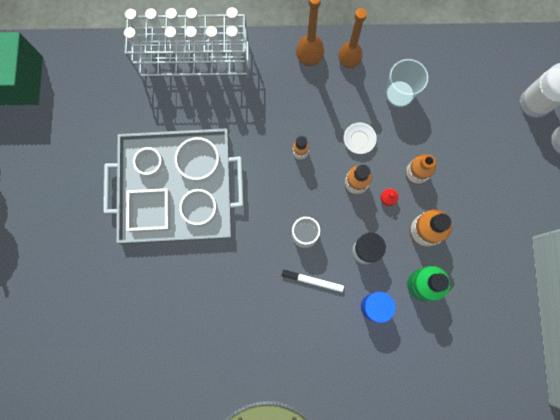

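View pics/scene0.png

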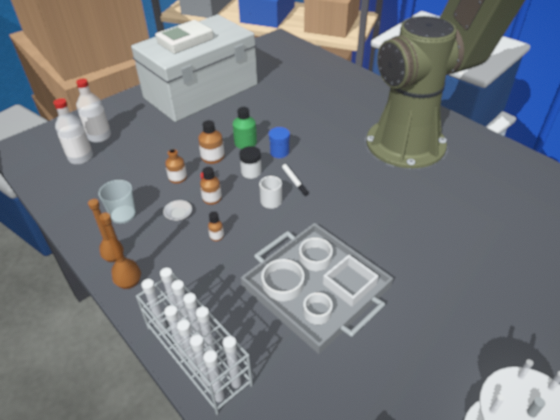

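The top view shows these possible targets:
- **Amber bottles:** black caps at (440,223), (361,174) and (301,143). The one at (428,160) looks open.
- **Jars:** black lid at (371,247). The one at (306,231) is open and the one at (379,307) is blue.
- **Leave alone:** a green bottle at (437,283).

I'll confirm these with an enlarged crop and measure the caps and rings.

```bash
cat > h.py <<'E'
import numpy as np,cv2
from rig import env
def ray(m,u,v):
    d=np.array([(u-m['cx'])/m['fx'],(v-m['cy'])/m['fy'],1.]);R=np.array(m['R'])
    return -R.T@m['t'],R.T@d
def plane(m,u,v,z):
    c,d=ray(m,u,v);return c+d*(z-c[2])/d[2]
def proj(m,X):
    p=np.array(m['R'])@X+m['t'];return np.array([m['fx']*p[0]/p[2]+m['cx'],m['fy']*p[1]/p[2]+m['cy']])
def tri(m1,a,m2,b):
    c1,d1=ray(m1,*a);c2,d2=ray(m2,*b);d1/=np.linalg.norm(d1);d2/=np.linalg.norm(d2)
    s=np.linalg.lstsq(np.c_[d1,-d2],c2-c1,rcond=None)[0]
    p,q=c1+s[0]*d1,c2+s[1]*d2
    return (p+q)/2,np.linalg.norm(p-q)
def blobs(mask,amin,box):
    x0,y0,x1,y1=box;n,l,st,c=cv2.connectedComponentsWithStats(mask[y0:y1,x0:x1].astype(np.uint8))
    return [(c[i][0]+x0,c[i][1]+y0,st[i]+[x0,y0,0,0,0]) for i in range(1,n) if st[i][4]>=amin]
E
python3 - <<'E'
from h import *
t=cv2.imread('pics/top0.png');s=cv2.imread('pics/scene0.png')
a=cv2.resize(t[125:305,280:460],(396,396),interpolation=3);b=cv2.resize(s[105:245,155:295],(396,396),interpolation=3)
cv2.imwrite('pics/crop.png',np.hstack([a,b]))
for n,im,box in(('top',t,(275,120,470,320)),('scene',s,(155,100,300,250))):
    for x,y,st in blobs(im.max(2)<38,12,box): print(n,round(x,1),round(y,1),st)
E
```

```text
(no output)
```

View pics/crop.png

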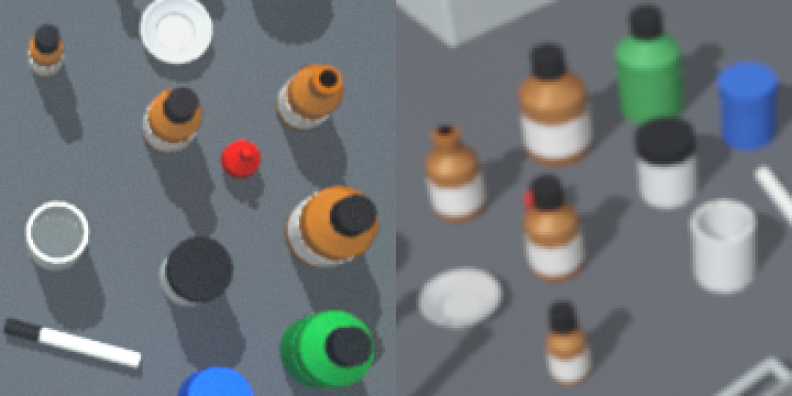

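The crop confirms them. The capped amber bottles are at top (440,223), (361,174) and (301,143), and the lidded jar is at (371,247). The open bottle (428,160), open jar (306,231), green bottle and blue jar all stay where they are. Next I'll triangulate the caps and rings.

Run:
```python
from h import *
t=cv2.imread('pics/top0.png');s=cv2.imread('pics/scene0.png')
mt,ms=env.camera_model('top'),env.camera_model('scene')
print(t[223,440],t[280,300],t[247,371],t[330,470],s[125,209],s[225,260],s[155,250])
T=dict(L=(441,223),M=(361.5,173),S=(301,142.5),J=(371,247),open=(429,160));S=dict(L=(209,128),M=(210,173),S=(214,217),J=(250,155),open=(172.5,152))
def local(im,p,r,thr):
    x,y=map(int,p);w=im[y-r:y+r,x-r:x+r].astype(int)
    m=((w.max(2)<thr)&(w.max(2)-w.min(2)<22)).astype(np.uint8)
    n,l,st,c=cv2.connectedComponentsWithStats(m)
    k=l[r,r]
    return (c[k]+[x-r,y-r] if k else None),st[k],
for k in T:
    for thr in (60,):
        a=local(t,T[k],22,thr);b=local(s,S[k],16,thr)
        print(k,a,b)
        if a[0] is not None and b[0] is not None: print('  ',tri(mt,a[0],ms,b[0]))
    p,e=tri(mt,T[k],ms,S[k]);print('  hand',p.round(4),round(e,4))
```

```text
[65 65 62] [204 202 189] [67 60 56] [127 119 109] [58 55 53] [120 113 108] [58 54 52]
L (None, array([   0,    0,   44,   44, 1828], dtype=int32)) (array([208.37931034, 126.95402299]), array([11, 10, 11, 10, 87], dtype=int32))
  hand [ 0.4637 -0.3381  0.1015] 0.0023
M (None, array([   0,    0,   44,   44, 1899], dtype=int32)) (array([208.45783133, 173.12048193]), array([10, 11, 10, 11, 83], dtype=int32))
  hand [ 0.5678 -0.1911  0.0899] 0.0029
S (None, array([   0,    0,   44,   44, 1910], dtype=int32)) (array([213.55932203, 217.25423729]), array([12, 12,  8,  9, 59], dtype=int32))
  hand [ 0.6414 -0.074   0.0688] 0.0003
J (None, array([   0,    0,   44,   44, 1919], dtype=int32)) (array([249.82110092, 154.73853211]), array([  7,   9,  19,  14, 218], dtype=int32))
  hand [ 0.424  -0.2096  0.0597] 0.0016
open (array([428.63333333, 160.36666667]), array([19, 20,  6,  6, 30], dtype=int32)) (None, array([   0,    0,   32,   32, 1020], dtype=int32))
  hand [ 0.5924 -0.3259  0.0926] 0.0024
```

Run:
```python
from h import *
t=cv2.imread('pics/top0.png');s=cv2.imread('pics/scene0.png')
mt,ms=env.camera_model('top'),env.camera_model('scene')
T=dict(L=(440,223),M=(361,174),S=(301,143),J=(371,247));S=dict(L=(208.4,127),M=(208.5,173.1),S=(213.6,217.3),J=(249.8,154.7))
def local(im,p,r,thr):
    x,y=map(int,p);w=im[y-r:y+r,x-r:x+r].astype(int)
    m=((w.max(2)<thr)&(w.max(2)-w.min(2)<22)).astype(np.uint8)
    n,l,st,c=cv2.connectedComponentsWithStats(m);k=l[r,r]
    return c[k]+[x-r,y-r],st[k]
for k in T:
  for thr in(74,80):
    a,st=local(t,T[k],22,thr);p,e=tri(mt,a,ms,S[k]);print(k,a.round(1),st[2:],p.round(4),round(e,4))
for n,im,m,box in(('top',t,mt,(122,138,226,238)),('scene',s,ms,(258,234,378,326))):
  g=im.min(2)
  for thr in (190,205,215):
    for x,y,st in blobs(g>thr,25,box):
        x0,y0=st[0],st[1];w=(g[y0:y0+st[3],x0:x0+st[2]]>thr).astype(np.uint8)
        c=max(cv2.findContours(w,0,1)[0],key=cv2.contourArea);h=cv2.convexHull(c)[:,0]+[x0,y0]
        P=np.array([plane(m,u,v,.038)[:2] for u,v in h]);cc,r=cv2.minEnclosingCircle((P*1000).astype(np.float32))
        print(n,thr,'pix',(x0,y0),st[2:],'centre',np.round(cc,1),'r',round(r,1))
```

```text
L [440.2 222.6] [ 20  18 277] [ 0.4648 -0.3362  0.1059] 0.0005
L [440.3 222.6] [ 20  18 280] [ 0.4648 -0.3364  0.1058] 0.0004
M [361.7 172.9] [ 15  16 164] [ 0.5694 -0.193   0.0889] 0.0002
M [361.8 172.6] [ 15  16 178] [ 0.5698 -0.1928  0.0892] 0.0003
S [301.  143.1] [11 12 85] [ 0.6413 -0.0746  0.0671] 0.002
S [300.9 142.5] [ 11  12 104] [ 0.642  -0.0741  0.068 ] 0.0011
J [370.2 247. ] [ 29  29 631] [ 0.4245 -0.2083  0.0615] 0.0002
J [370.1 247.3] [ 30  31 682] [ 0.4241 -0.2084  0.0612] 0.0007
top 190 pix (np.int64(126), np.int64(138)) [ 100  100 4571] centre [551.8 187.2] r 141.1
top 205 pix (np.int64(174), np.int64(138)) [ 45  42 366] centre [622.  148.3] r 48.1
top 205 pix (np.int64(132), np.int64(147)) [ 29  28 236] centre [617.7 253.4] r 31.6
top 205 pix (np.int64(126), np.int64(188)) [ 42  43 483] centre [512.1 248.4] r 60.2
top 205 pix (np.int64(179), np.int64(189)) [ 37  36 308] centre [516.  143.5] r 39.3
top 215 pix (np.int64(174), np.int64(138)) [ 45  42 338] centre [621.4 147.9] r 47.3
top 215 pix (np.int64(132), np.int64(147)) [ 29  28 210] centre [617.3 252.7] r 30.9
t
[... 758 characters left out ...]
513.4 246.8] r 57.2
scene 205 pix (np.int64(270), np.int64(259)) [ 33  16 173] centre [602.8 136.5] r 38.7
scene 205 pix (np.int64(262), np.int64(271)) [ 41  29 205] centre [633.5 154.5] r 47.9
scene 205 pix (np.int64(304), np.int64(293)) [ 28  30 259] centre [623.4 254.7] r 36.3
scene 215 pix (np.int64(304), np.int64(258)) [22  6 31] centre [537.  159.8] r 23.7
scene 215 pix (np.int64(276), np.int64(260)) [22  6 37] centre [591.4 126. ] r 24.2
scene 215 pix (np.int64(267), np.int64(287)) [30  8 47] centre [644.3 168.8] r 31.1
scene 215 pix (np.int64(310), np.int64(293)) [18  5 31] centre [601.1 237.5] r 17.9
scene 215 pix (np.int64(308), np.int64(312)) [19  5 27] centre [633.  265.4] r 18.4
```

Run:
```python
import cv2,numpy as np
t=cv2.imread('pics/top0.png');s=cv2.imread('pics/scene0.png')
cv2.imwrite('pics/crop2.png',np.hstack([cv2.resize(t[125:250,100:245],(400,345),interpolation=3),cv2.resize(s[222:347,240:395],(400,323),interpolation=3)[:345] if 0 else cv2.resize(s[222:347,240:395],(400,345),interpolation=3)]))
```

```text
(no output)
```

View pics/crop2.png

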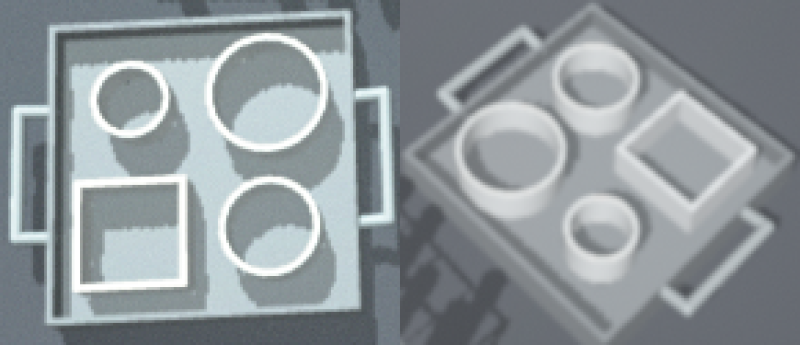

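The rim centres are L (.621,.148), M (.516,.143), S (.617,.253) and pen (.512,.248). Their sides come to 105 mm, as given. Cap mid-heights are 106, 89, 68 and 61 mm, which also match. Now I'll move towards the large bottle.

Request:
{"fn": "play_rows", "kwargs": {"series": [{"claw": 1,"x": 0,"y": 0,"z": 0,"turn": -0.8},{"claw": 1,"x": 0,"y": 0,"z": 0,"turn": -0.8},{"claw": 1,"x": 0,"y": 0,"z": 0,"turn": -0.8},{"claw": 1,"x": -0.85,"y": -0.85,"z": 0,"turn": 0},{"claw": 1,"x": -0.85,"y": -0.85,"z": 0,"turn": 0},{"claw": 1,"x": -0.85,"y": -0.85,"z": 0,"turn": 0},{"claw": 1,"x": -0.85,"y": -0.85,"z": 0,"turn": 0},{"claw": 1,"x": -0.85,"y": -0.85,"z": 0,"turn": 0}]}}

```text
clock: 0.95
position: [0.3138, 0.411, 0.2531]
eef_rot: [-0.0, 0.0, 1.0, -0.0]
wrist_force: [1.1, 0.8, 0.8]
width: 0.0853
grip_force: 0.0
```

Request:
{"fn": "play_rows", "kwargs": {"series": [{"claw": 1,"x": -0.85,"y": -0.85,"z": 0,"turn": 0},{"claw": 1,"x": -0.85,"y": -0.85,"z": 0,"turn": 0},{"claw": 1,"x": -0.85,"y": -0.85,"z": 0,"turn": 0},{"claw": 1,"x": -0.85,"y": -0.85,"z": 0,"turn": 0},{"claw": 1,"x": 0,"y": -1,"z": 0,"turn": 0},{"claw": 1,"x": 0,"y": -1,"z": 0,"turn": 0},{"claw": 1,"x": 0,"y": -1,"z": 0,"turn": 0},{"claw": 1,"x": 0,"y": 0,"z": 0,"turn": 0}]}}

```text
clock: 1.75
position: [0.4482, 0.1526, 0.2531]
eef_rot: [-0.0, 0.003, 1.0, -0.001]
wrist_force: [0.9, 0.1, -0.3]
width: 0.0851
grip_force: 0.0
```

```bash
cat >> h.py <<'E'
from scipy.spatial.transform import Rotation as Ro
def wpose():
    s=env.sense();q=s['eef_rot'];return Ro.from_quat([q[1],q[2],q[3],q[0]]).as_matrix(),s['position']
def wray(m,P,u,v):
    R,p=P;H=np.array(m['hand_eye']);dx,dy=u-m['cx'],v-m['cy'];r=np.hypot(dx,dy);th=r/m['fx']
    d=np.array([dx/r*np.sin(th),dy/r*np.sin(th),np.cos(th)]) if r>0 else np.array([0,0,1.])
    return R@H[:3,3]+p,R@H[:3,:3]@d
def wproj(m,P,X):
    R,p=P;H=np.array(m['hand_eye']);c=H[:3,:3].T@(R.T@(np.array(X)-p)-H[:3,3])
    th=np.arctan2(np.hypot(c[0],c[1]),c[2]);a=np.arctan2(c[1],c[0]);return np.array([m['cx']+m['fx']*th*np.cos(a),m['cy']+m['fx']*th*np.sin(a)])
def wplane(m,P,u,v,z):
    c,d=wray(m,P,u,v);return c+d*(z-c[2])/d[2]
def snap(name):
    P=wpose();im=env.read_camera('wrist')[:,:,::-1].copy();cv2.imwrite(f'pics/{name}.png',im);np.savez(f'pics/{name}.npz',R=P[0],p=P[1]);return im,P
E
python3 - <<'E'
from h import *
im,P=snap('w1')
E
```

Request:
{"fn": "play_rows", "kwargs": {"series": [{"claw": 1,"x": 0,"y": -1,"z": 0,"turn": 0},{"claw": 1,"x": 0,"y": -1,"z": 0,"turn": 0},{"claw": 1,"x": 0,"y": -1,"z": 0,"turn": 0},{"claw": 1,"x": 0,"y": -1,"z": 0,"turn": 0},{"claw": 1,"x": 0,"y": -1,"z": 0,"turn": 0},{"claw": 1,"x": 0,"y": -1,"z": 0,"turn": 0},{"claw": 1,"x": 0,"y": -1,"z": 0,"turn": 0},{"claw": 1,"x": 0,"y": -1,"z": 0,"turn": 0}]}}

```text
clock: 2.6
position: [0.4491, -0.1641, 0.2533]
eef_rot: [0.0, -0.0, 1.0, 0.0]
wrist_force: [0.8, 0.2, 0.9]
width: 0.0852
grip_force: 0.0
```

Request:
{"fn": "play_rows", "kwargs": {"series": [{"claw": 1,"x": 0,"y": -1,"z": 0,"turn": 0},{"claw": 1,"x": 0,"y": -1,"z": 0,"turn": 0},{"claw": 1,"x": 0,"y": -1,"z": 0,"turn": 0},{"claw": 1,"x": -0.4,"y": -0.2,"z": 0,"turn": 0},{"claw": 1,"x": 0,"y": 0,"z": 0,"turn": 0},{"claw": 1,"x": 0,"y": 0,"z": 0,"turn": 0}]}}

```text
clock: 3.2
position: [0.4648, -0.2906, 0.2528]
eef_rot: [-0.0, -0.0, 1.0, 0.001]
wrist_force: [0.2, -0.1, -0.1]
width: 0.0857
grip_force: 0.0
```

Run:
```python
from h import *
im,P=snap('w2');m=env.camera_model('wrist');print(P[1].round(4))
for n,X in dict(L=(.4648,-.3363,.106),M=(.5696,-.1929,.089),J=(.4243,-.2084,.06),S=(.6416,-.0744,.068)).items(): print(n,wproj(m,P,X))
cv2.imwrite('pics/w12.png',np.hstack([cv2.resize(cv2.imread('pics/w1.png'),(400,300)),cv2.resize(im,(400,300))]))
```

```text
[ 0.4648 -0.2906  0.2528]
L [231.21866472 202.69924484]
M [375.84703935 293.39809747]
J [366.82044035 150.53817082]
S [448.59442579 325.15532493]
```

View pics/w12.png

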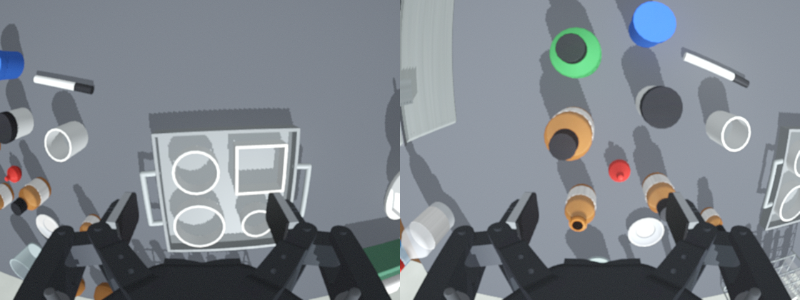

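The left half (w1) shows the caddy with the medium ring and pen. The right half (w2) shows the large cap at about (228,202) and the jar lid at about (364,148). Both are within 3 px of the predictions. I'll refine the objects, and the ring height, with wrist and top rays.

```bash
cat >> h.py <<'E'
def lsq(rays):
    A=0;b=0
    for c,d in rays:
        d=d/np.linalg.norm(d);M=np.eye(3)-np.outer(d,d);A=A+M;b=b+M@c
    X=np.linalg.solve(A,b)
    return X.round(4),[round(float(np.linalg.norm((np.eye(3)-np.outer(d,d)/(d@d))@(X-c)))*1000,1) for c,d in rays]
def dark(im,p,r,thr):
    x,y=map(int,p);w=im[y-r:y+r,x-r:x+r].astype(int)
    k=((w.max(2)<thr)&(w.max(2)-w.min(2)<22)).astype(np.uint8)
    n,l,st,c=cv2.connectedComponentsWithStats(k);i=l[r,r]
    return c[i]+[x-r,y-r],st[i]
E
python3 - <<'E'
from h import *
mw=env.camera_model('wrist');mt=env.camera_model('top');ms=env.camera_model('scene')
def load(n):
    z=np.load(f'pics/{n}.npz');return cv2.imread(f'pics/{n}.png'),(z['R'],z['p'])
im,P=load('w2')
T=dict(L=(440.2,222.6),J=(370.2,247.1));S=dict(L=(208.4,127),J=(249.8,154.7))
for k,p in dict(L=(228,202),J=(364,148)).items():
    for thr in(72,82):
        c,st=dark(im,p,34,thr);print(k,c.round(1),st[2:],lsq([ray(mt,*T[k]),ray(ms,*S[k]),wray(mw,P,*c)]))
# rings: bore contours (holes) in wrist and rims in top
im,P=load('w1');g=im.min(2)
for thr in(200,215):
  for x,y,st in blobs(g>thr,150,(205,185,440,360)):
    print('w1',thr,round(x),round(y),st)
    h=cv2.findContours((g[st[1]:st[1]+st[3],st[0]:st[0]+st[2]]>thr).astype(np.uint8),0,1)[0];h=cv2.convexHull(np.vstack(h))[:,0]+[st[0],st[1]]
    for z in(.028,.038,.048):
        Q=np.array([wplane(mw,P,u,v,z)[:2]*1000 for u,v in h],np.float32);cc,r=cv2.minEnclosingCircle(Q);print('   ',z,np.round(cc,1),round(r,1))
E
```

```text
L [227.1 202.2] [  68   68 4405] (array([ 0.4645, -0.3383,  0.1045]), [1.7, 0.6, 1.9])
L [227.1 202.3] [  68   68 4311] (array([ 0.4645, -0.3382,  0.1046]), [1.7, 0.6, 1.9])
J [364.  147.7] [  68   68 4526] (array([ 0.4231, -0.2101,  0.0589]), [2.0, 0.6, 1.7])
J [364.2 147.8] [  68   68 4459] (array([ 0.4231, -0.21  ,  0.0591]), [1.9, 0.6, 1.6])
w1 200 316 261 [ 235  195  169  151 8386]
    0.028 [578.1 190.5] 146.0
    0.038 [572.1 189.4] 141.8
    0.048 [566.1 188.3] 137.6
w1 200 424 259 [408 226  28  77 411]
    0.028 [556.6 325.7] 58.4
    0.038 [551.2 320.7] 56.7
    0.048 [545.8 315.7] 55.0
w1 200 211 299 [205 267  23  49 228]
    0.028 [588.9  61.1] 37.0
    0.038 [582.6  63.7] 35.9
    0.048 [576.2  66.4] 34.8
w1 200 333 347 [271 342 114  10 215]
    0.028 [679.5 213.8] 80.9
    0.038 [670.6 212. ] 78.6
    0.048 [661.7 210.2] 76.2
w1 215 362 234 [ 328  202   75   73 1209]
    0.028 [516.3 247.4] 61.9
    0.038 [512.1 244.6] 60.2
    0.048 [507.8 241.9] 58.4
w1 215 274 240 [240 211  69  62 816]
    0.028 [520.3 140.1] 39.9
    0.038 [515.9 140.5] 38.7
    0.048 [511.6 140.8] 37.6
w1 215 427 259 [416 233  19  69 196]
    0.028 [560.4 327.5] 52.6
    0.038 [554.8 322.5] 51.1
    0.048 [549.3 317.4] 49.6
w1 215 210 300 [205 272  23  44 157]
    0.028 [592.2  61.2] 33.4
    0.038 [585.7  63.8] 32.5
    0.048 [579.3  66.5] 31.5
w1 215 310 311 [ 242  278  136   68 1760]
    0.028 [646.6 191.5] 99.0
    0.038 [638.6 190.3] 96.1
    0.048 [630.6 189.2] 93.3
```

Request:
{"fn": "play_rows", "kwargs": {"series": [{"claw": 1,"x": 0,"y": -0.6,"z": 0.6,"turn": 0},{"claw": 1,"x": 0,"y": -0.58,"z": 0.6,"turn": 0},{"claw": 1,"x": 0,"y": 0,"z": 0.6,"turn": 0},{"claw": 1,"x": 0,"y": 0,"z": 0.5,"turn": 0},{"claw": 1,"x": 0,"y": 0,"z": 0,"turn": 0},{"claw": 1,"x": 0,"y": 0,"z": 0,"turn": 0}]}}

```text
clock: 3.85
position: [0.4644, -0.3377, 0.1618]
eef_rot: [-0.0, -0.0, 1.0, 0.0]
wrist_force: [-0.2, 0.3, -0.8]
width: 0.0854
grip_force: 0.0
```

Run:
```python
from h import *
im,P=snap('w3');m=env.camera_model('wrist');print(P[1].round(4))
print(wproj(m,P,(.4645,-.338,.118)),wproj(m,P,(P[1][0],P[1][1],.118)))
cv2.imwrite('pics/w3b.png',cv2.resize(im[100:420],(800,457)))
```

```text
[ 0.4644 -0.3377  0.1618]
[284.34316807 254.5666578 ] [284.84970528 254.32614292]
```

View pics/w3b.png

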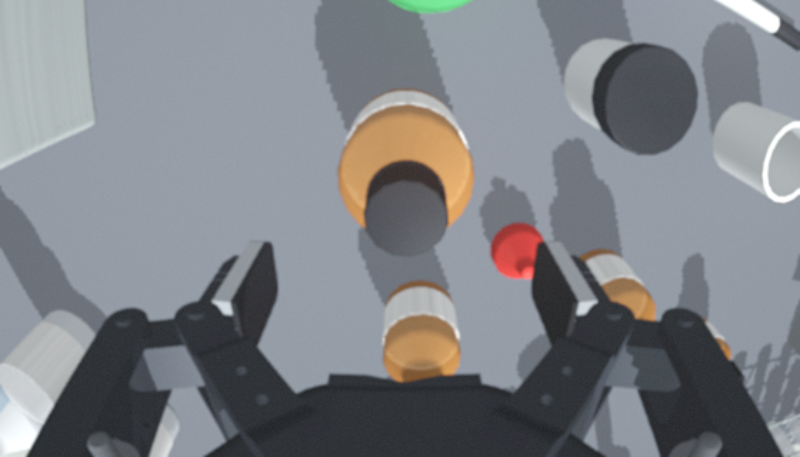

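The large cap's top centre is at about (284,250) in full-image pixels. That is centred between the pads to within 1 mm. I'll go down and grip the cap.

Request:
{"fn": "play_rows", "kwargs": {"series": [{"claw": 1,"x": 0.05,"y": 0,"z": 0.4,"turn": 0},{"claw": 1,"x": 0,"y": 0,"z": 0.4,"turn": 0},{"claw": 1,"x": 0,"y": 0,"z": 0.42,"turn": 0},{"claw": 1,"x": 0,"y": 0,"z": 0,"turn": 0},{"claw": 0.7,"x": 0,"y": 0,"z": 0,"turn": 0},{"claw": 0.55,"x": 0,"y": 0,"z": 0,"turn": 0},{"claw": 0.45,"x": 0,"y": 0,"z": 0,"turn": 0},{"claw": 0.3,"x": 0,"y": 0,"z": 0,"turn": 0}]}}

```text
clock: 4.7
position: [0.4631, -0.3388, 0.1137]
eef_rot: [0.001, 0.0, 1.0, -0.0]
wrist_force: [0.4, 0.5, 3.4]
width: 0.0325
grip_force: 59.0
```

Request:
{"fn": "play_rows", "kwargs": {"series": [{"claw": 0,"x": 0,"y": 0,"z": 0,"turn": 0},{"claw": 0,"x": 0,"y": 0,"z": 0,"turn": 0},{"claw": 0,"x": 0,"y": 0,"z": 0,"turn": 0},{"claw": 0,"x": 0,"y": 0,"z": 0,"turn": 0},{"claw": 0,"x": 0,"y": 0,"z": 0,"turn": 0},{"claw": 0,"x": 0,"y": 0,"z": 0,"turn": 0}]}}

```text
clock: 5.3
position: [0.463, -0.3388, 0.1137]
eef_rot: [0.001, 0.0, 1.0, -0.0]
wrist_force: [-0.6, 1.6, 5.0]
width: 0.0318
grip_force: 59.0
```

Request:
{"fn": "play_rows", "kwargs": {"series": [{"claw": 0,"x": 0,"y": 0,"z": -0.2,"turn": 0},{"claw": 0,"x": 0,"y": 0,"z": -0.3,"turn": 0},{"claw": 0,"x": 0,"y": 0,"z": -0.5,"turn": 0},{"claw": 0,"x": 0,"y": 0,"z": -0.6,"turn": 0},{"claw": 0,"x": 0,"y": 0,"z": -0.6,"turn": 0},{"claw": 0,"x": 0,"y": 0,"z": -0.6,"turn": 0},{"claw": 0,"x": 0,"y": 0,"z": -0.5,"turn": 0},{"claw": 0,"x": 0,"y": 0,"z": 0,"turn": 0}]}}

```text
clock: 6.1
position: [0.4638, -0.3399, 0.2482]
eef_rot: [0.002, 0.0, 1.0, -0.002]
wrist_force: [0.4, -1.0, -3.5]
width: 0.032
grip_force: 60.2
```

Run:
```python
from h import *
im,P=snap('w4');s=env.sense();print(P[1].round(4),s['wrist_force'],s['wrist_torque'],s['width'],s['grip_force'])
sc=env.read_camera('scene')[:,:,::-1];cv2.imwrite('pics/v4.png',np.hstack([cv2.resize(im,(400,300)),cv2.resize(sc[:210,100:380],(400,300))]))
```

```text
[ 0.4638 -0.3399  0.2482] [ 0.01686571 -0.51577245 -3.37430842] [-0.00881787  0.03373471 -0.03488878] 0.032534354537272714 60.200661420822144
```

View pics/v4.png

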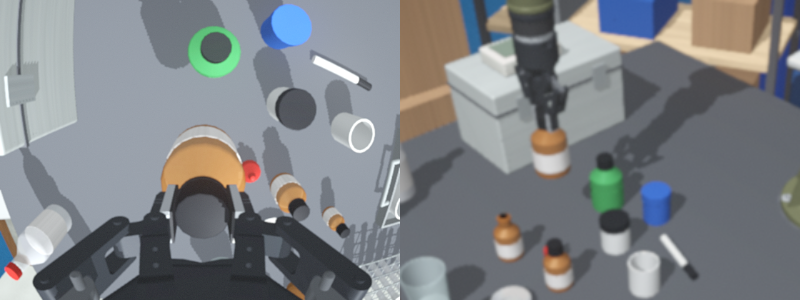

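The large bottle is held upright in the air, and everything else is undisturbed. Next I'll carry it to the ring.

Request:
{"fn": "play_rows", "kwargs": {"series": [{"claw": 0,"x": -0.2,"y": 0.4,"z": 0,"turn": 0},{"claw": 0,"x": -0.25,"y": 0.7,"z": 0,"turn": 0},{"claw": 0,"x": -0.3,"y": 0.9,"z": 0,"turn": 0},{"claw": 0,"x": -0.3,"y": 0.9,"z": 0,"turn": 0},{"claw": 0,"x": -0.3,"y": 0.9,"z": 0,"turn": 0},{"claw": 0,"x": -0.3,"y": 0.9,"z": 0,"turn": 0},{"claw": 0,"x": -0.3,"y": 0.9,"z": 0,"turn": 0},{"claw": 0,"x": -0.3,"y": 0.9,"z": 0,"turn": 0}]}}

```text
clock: 7.0
position: [0.5518, -0.0772, 0.2427]
eef_rot: [-0.001, 0.0, 1.0, 0.0]
wrist_force: [1.1, -0.1, -3.9]
width: 0.0323
grip_force: 60.2
```

Request:
{"fn": "play_rows", "kwargs": {"series": [{"claw": 0,"x": -0.3,"y": 0.9,"z": 0,"turn": 0},{"claw": 0,"x": -0.3,"y": 0.9,"z": 0,"turn": 0},{"claw": 0,"x": -0.3,"y": 0.9,"z": 0,"turn": 0},{"claw": 0,"x": -0.25,"y": 0.9,"z": 0,"turn": 0},{"claw": 0,"x": -0.25,"y": 0.9,"z": 0,"turn": 0},{"claw": 0,"x": -0.2,"y": 0.7,"z": 0,"turn": 0},{"claw": 0,"x": -0.1,"y": 0.4,"z": 0,"turn": 0},{"claw": 0,"x": 0,"y": 0,"z": 0,"turn": 0}]}}

```text
clock: 7.8
position: [0.6202, 0.1469, 0.2427]
eef_rot: [-0.001, -0.001, 1.0, -0.0]
wrist_force: [0.1, -0.2, -3.8]
width: 0.0324
grip_force: 60.5
```

```bash
cat > rings.py <<'E'
from h import *
def rings(name):
    im,P=snap(name);m=env.camera_model('wrist');print(P[1].round(4));g=im.min(2);out=[]
    for e in dict(L=(.621,.146,.038),M=(.516,.1415,.038),S=(.617,.2505,.038),J=(.512,.246,.038)).items():
        u,v=wproj(m,P,e[1]);print(e[0],'pred',u.round(),v.round())
    for thr in(205,215):
      for x,y,st in blobs(g>thr,100,(100,60,500,380)):
        k=(g[st[1]:st[1]+st[3],st[0]:st[0]+st[2]]>thr).astype(np.uint8)
        h=cv2.convexHull(np.vstack(cv2.findContours(k,0,1)[0]))[:,0]+[st[0],st[1]]
        Q=np.array([wplane(m,P,u,v,.038)[:2]*1000 for u,v in h],np.float32);cc,r=cv2.minEnclosingCircle(Q);print(thr,round(x),round(y),np.round(cc,1),round(r,1))
    return im
E
python3 - <<'E'
from rings import *
im=rings('w5');t=env.read_camera('top')[:,:,::-1]
cv2.imwrite('pics/v5.png',np.hstack([cv2.resize(im,(400,300)),cv2.resize(t[90:300,60:340],(400,300))]))
E
```

```text
[0.6202 0.1469 0.2427]
L pred 283.0 188.0
M pred 279.0 85.0
S pred 382.0 185.0
J pred 382.0 85.0
205 339 97 [519.6 198.8] 96.0
205 287 71 [505.3 147.3] 16.8
205 450 134 [560.3 322.9] 52.4
205 198 139 [570.5  65.6] 52.2
205 329 176 [627.4 190. ] 93.7
205 379 236 [675.4 261.7] 49.8
215 287 95 [515.1 141.3] 38.1
215 379 103 [517.3 245.9] 54.6
215 450 135 [560.3 321.8] 51.7
215 198 139 [570.6  65.4] 51.9
215 280 164 [620.  144.8] 47.2
215 381 183 [616.1 250.1] 30.7
```

View pics/v5.png

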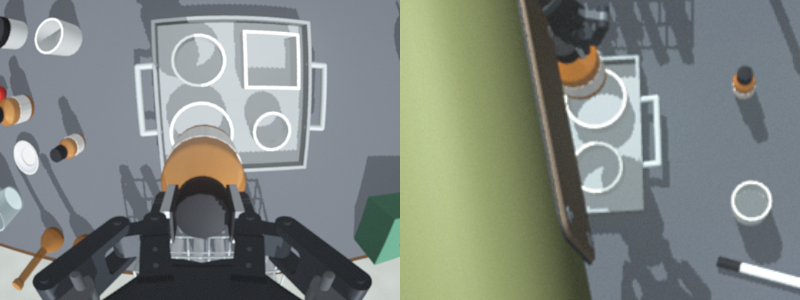

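In the wrist view all four ring rims agree with the plan. L measures (.620,.145), with radius 47 mm at z=.038. I'll lower the bottle.

Request:
{"fn": "play_rows", "kwargs": {"series": [{"claw": 0,"x": 0,"y": -0.04,"z": 0.4,"turn": 0},{"claw": 0,"x": 0,"y": 0,"z": 0.6,"turn": 0},{"claw": 0,"x": 0,"y": 0,"z": 0.6,"turn": 0},{"claw": 0,"x": 0,"y": 0,"z": 0.5,"turn": 0},{"claw": 0,"x": 0,"y": 0,"z": 0.4,"turn": 0},{"claw": 0,"x": 0,"y": 0,"z": 0.2,"turn": 0},{"claw": 0,"x": 0,"y": 0,"z": 0.1,"turn": 0},{"claw": 0,"x": 0,"y": 0,"z": 0,"turn": 0}]}}

```text
clock: 8.7
position: [0.6206, 0.1428, 0.1325]
eef_rot: [-0.0, 0.001, 1.0, -0.0]
wrist_force: [0.1, -0.6, -3.8]
width: 0.0323
grip_force: 60.4
```

Request:
{"fn": "play_rows", "kwargs": {"series": [{"claw": 0,"x": 0,"y": 0,"z": 0.08,"turn": 0},{"claw": 0,"x": 0,"y": 0,"z": 0,"turn": 0}]}}

```text
clock: 8.9
position: [0.6211, 0.1435, 0.1298]
eef_rot: [0.0, 0.0, 1.0, 0.0]
wrist_force: [0.1, -0.3, -3.5]
width: 0.0325
grip_force: 60.4
```

Request:
{"fn": "play_rows", "kwargs": {"series": [{"claw": 0,"x": 0,"y": 0.04,"z": 0.05,"turn": 0},{"claw": 0,"x": 0,"y": 0,"z": 0.05,"turn": 0},{"claw": 0,"x": 0,"y": 0,"z": 0.04,"turn": 0},{"claw": 0,"x": 0,"y": 0,"z": 0,"turn": 0}]}}

```text
clock: 9.3
position: [0.6205, 0.1451, 0.1233]
eef_rot: [-0.0, 0.0, 1.0, -0.0]
wrist_force: [-0.7, -1.4, -4.0]
width: 0.0324
grip_force: 60.5
```

Request:
{"fn": "play_rows", "kwargs": {"series": [{"claw": 0,"x": 0,"y": 0,"z": 0.03,"turn": 0},{"claw": 0,"x": 0,"y": 0,"z": 0,"turn": 0}]}}

```text
clock: 9.5
position: [0.6207, 0.1451, 0.1223]
eef_rot: [-0.0, 0.0, 1.0, -0.0]
wrist_force: [-0.6, -0.4, -3.9]
width: 0.0323
grip_force: 60.5
```

Request:
{"fn": "play_rows", "kwargs": {"series": [{"claw": 0,"x": 0,"y": 0,"z": 0.03,"turn": 0},{"claw": 0,"x": 0,"y": 0,"z": 0,"turn": 0}]}}

```text
clock: 9.7
position: [0.6211, 0.1452, 0.1218]
eef_rot: [0.0, 0.0, 1.0, 0.0]
wrist_force: [0.1, 0.6, -0.4]
width: 0.032
grip_force: 60.8
```

The weight is now off the gripper, so the bottle is on the floor. Releasing it.

Request:
{"fn": "play_rows", "kwargs": {"series": [{"claw": 0.45,"x": 0,"y": 0,"z": 0,"turn": 0},{"claw": 0.6,"x": 0,"y": 0,"z": 0,"turn": 0},{"claw": 0.8,"x": 0,"y": 0,"z": 0,"turn": 0},{"claw": 0.9,"x": 0,"y": 0,"z": -0.3,"turn": 0},{"claw": 0.9,"x": 0,"y": 0,"z": -0.7,"turn": 0},{"claw": 1,"x": 0,"y": 0,"z": -0.9,"turn": 0},{"claw": 1,"x": 0,"y": 0,"z": -0.9,"turn": 0},{"claw": 1,"x": 0,"y": 0,"z": 0,"turn": 0}]}}

```text
clock: 10.5
position: [0.6238, 0.1458, 0.2404]
eef_rot: [0.005, 0.0, 1.0, 0.001]
wrist_force: [0.3, -0.1, 0.1]
width: 0.0854
grip_force: 0.0
```

Request:
{"fn": "play_rows", "kwargs": {"series": [{"claw": 1,"x": 0.16,"y": -0.9,"z": 0,"turn": 0},{"claw": 1,"x": 0.16,"y": -1,"z": 0,"turn": 0},{"claw": 1,"x": 0.16,"y": -1,"z": 0,"turn": 0},{"claw": 1,"x": 0.16,"y": -1,"z": 0,"turn": 0},{"claw": 1,"x": 0.16,"y": -1,"z": 0,"turn": 0},{"claw": 1,"x": 0.16,"y": -1,"z": 0,"turn": 0},{"claw": 1,"x": 0.16,"y": -1,"z": 0,"turn": 0},{"claw": 1,"x": 0.16,"y": -1,"z": 0,"turn": 0}]}}

```text
clock: 11.3
position: [0.5688, -0.1725, 0.2339]
eef_rot: [0.0, 0.0, 1.0, -0.0]
wrist_force: [0.3, -0.5, -0.5]
width: 0.0857
grip_force: 0.0
```

Request:
{"fn": "play_rows", "kwargs": {"series": [{"claw": 1,"x": 0.08,"y": -0.62,"z": 0.3,"turn": 0},{"claw": 1,"x": 0,"y": 0,"z": 0.7,"turn": 0},{"claw": 1,"x": 0,"y": 0,"z": 0.7,"turn": 0},{"claw": 1,"x": 0,"y": 0,"z": 0.5,"turn": 0},{"claw": 1,"x": 0,"y": 0,"z": 0,"turn": 0},{"claw": 1,"x": 0,"y": 0,"z": 0,"turn": 0}]}}

```text
clock: 11.9
position: [0.5661, -0.1956, 0.1458]
eef_rot: [-0.0, 0.0, 1.0, 0.0]
wrist_force: [0.3, -0.0, 0.9]
width: 0.0851
grip_force: 0.0
```

Run:
```python
from h import *
im,P=snap('w6');m=env.camera_model('wrist');print(P[1].round(4))
print(wproj(m,P,(.5694,-.195,.100)),wproj(m,P,(P[1][0],P[1][1],.100)))
t=env.read_camera('top')[:,:,::-1]
cv2.imwrite('pics/v6.png',np.hstack([im[90:390,80:480],cv2.resize(t[100:310,20:300],(400,300))]))
```

```text
[ 0.5661 -0.1956  0.1458]
[285.97237334 258.00390316] [284.85415032 252.73201961]
```

View pics/v6.png

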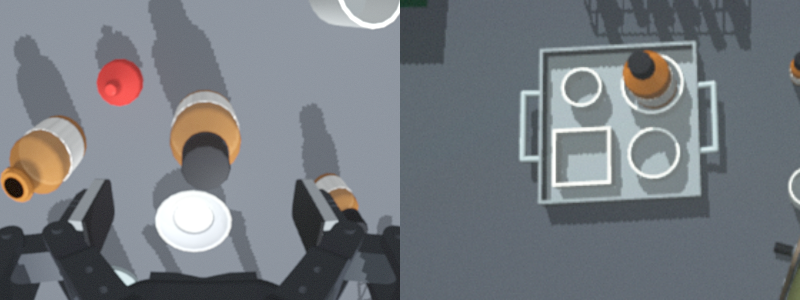

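The large bottle stands in its ring. The medium cap's centre is at about (286,252), centred between the pads. Gripping it.

Request:
{"fn": "play_rows", "kwargs": {"series": [{"claw": 1,"x": 0,"y": 0,"z": 0.4,"turn": 0},{"claw": 1,"x": 0,"y": 0,"z": 0.4,"turn": 0},{"claw": 1,"x": 0,"y": 0,"z": 0.42,"turn": 0},{"claw": 0.8,"x": 0,"y": 0,"z": 0,"turn": 0},{"claw": 0.6,"x": 0,"y": 0,"z": 0,"turn": 0},{"claw": 0.5,"x": 0,"y": 0,"z": 0,"turn": 0},{"claw": 0.4,"x": 0,"y": 0,"z": 0,"turn": 0},{"claw": 0.25,"x": 0,"y": 0,"z": 0,"turn": 0}]}}

```text
clock: 12.8
position: [0.567, -0.1957, 0.0979]
eef_rot: [0.001, 0.0, 1.0, 0.0]
wrist_force: [-0.2, 1.4, 3.4]
width: 0.0272
grip_force: 58.7
```

Request:
{"fn": "play_rows", "kwargs": {"series": [{"claw": 0,"x": 0,"y": 0,"z": 0,"turn": 0},{"claw": 0,"x": 0,"y": 0,"z": 0,"turn": 0},{"claw": 0,"x": 0,"y": 0,"z": 0,"turn": 0},{"claw": 0,"x": 0,"y": 0,"z": 0,"turn": 0},{"claw": 0,"x": 0,"y": 0,"z": 0,"turn": 0}]}}

```text
clock: 13.3
position: [0.567, -0.1956, 0.0978]
eef_rot: [0.001, 0.0, 1.0, -0.0]
wrist_force: [-1.8, 1.2, 6.0]
width: 0.0273
grip_force: 58.7
```

Request:
{"fn": "play_rows", "kwargs": {"series": [{"claw": 0,"x": 0,"y": 0,"z": -0.2,"turn": 0},{"claw": 0,"x": 0,"y": 0,"z": -0.4,"turn": 0},{"claw": 0,"x": 0,"y": 0,"z": -0.6,"turn": 0},{"claw": 0,"x": 0,"y": 0,"z": -0.6,"turn": 0},{"claw": 0,"x": 0,"y": 0,"z": -0.6,"turn": 0},{"claw": 0,"x": 0,"y": 0,"z": -0.6,"turn": 0},{"claw": 0,"x": 0,"y": 0,"z": -0.5,"turn": 0},{"claw": 0,"x": 0,"y": 0,"z": 0,"turn": 0}]}}

```text
clock: 14.1
position: [0.5675, -0.1963, 0.2397]
eef_rot: [0.002, 0.0, 1.0, -0.001]
wrist_force: [0.8, -0.1, -1.5]
width: 0.0271
grip_force: 59.2
```

Request:
{"fn": "play_rows", "kwargs": {"series": [{"claw": 0,"x": 0.12,"y": 0.4,"z": 0,"turn": 0},{"claw": 0,"x": 0.12,"y": 0.7,"z": 0,"turn": 0},{"claw": 0,"x": 0.12,"y": 0.9,"z": 0,"turn": 0},{"claw": 0,"x": 0.12,"y": 0.9,"z": 0,"turn": 0},{"claw": 0,"x": 0.12,"y": 0.9,"z": 0,"turn": 0},{"claw": 0,"x": 0.12,"y": 0.9,"z": 0,"turn": 0},{"claw": 0,"x": 0.12,"y": 0.9,"z": 0,"turn": 0},{"claw": 0,"x": 0.12,"y": 0.9,"z": 0,"turn": 0}]}}

```text
clock: 14.9
position: [0.5257, 0.0663, 0.2348]
eef_rot: [-0.001, 0.0, 1.0, -0.0]
wrist_force: [1.3, -0.3, -2.1]
width: 0.0269
grip_force: 59.3
```

Request:
{"fn": "play_rows", "kwargs": {"series": [{"claw": 0,"x": 0.12,"y": 0.9,"z": 0,"turn": 0},{"claw": 0,"x": 0.12,"y": 0.6,"z": 0,"turn": 0},{"claw": 0,"x": 0.12,"y": 0.45,"z": 0,"turn": 0},{"claw": 0,"x": 0,"y": 0,"z": 0.4,"turn": 0},{"claw": 0,"x": 0,"y": 0,"z": 0.6,"turn": 0},{"claw": 0,"x": 0,"y": 0,"z": 0.4,"turn": 0},{"claw": 0,"x": 0,"y": 0,"z": 0,"turn": 0},{"claw": 0,"x": 0,"y": 0,"z": 0,"turn": 0}]}}

```text
clock: 15.7
position: [0.5122, 0.1425, 0.1797]
eef_rot: [-0.001, 0.0, 1.0, -0.0]
wrist_force: [-1.3, -0.2, -0.7]
width: 0.0274
grip_force: 59.5
```

Request:
{"fn": "play_rows", "kwargs": {"series": [{"claw": 0,"x": -0.07,"y": 0,"z": 0.3,"turn": 0},{"claw": 0,"x": 0,"y": 0,"z": 0.5,"turn": 0},{"claw": 0,"x": 0,"y": 0,"z": 0.4,"turn": 0},{"claw": 0,"x": 0,"y": 0,"z": 0.2,"turn": 0},{"claw": 0,"x": 0,"y": 0,"z": 0.15,"turn": 0},{"claw": 0,"x": 0,"y": 0,"z": 0,"turn": 0},{"claw": 0,"x": 0,"y": 0,"z": 0,"turn": 0}]}}

```text
clock: 16.4
position: [0.5168, 0.1425, 0.1191]
eef_rot: [0.0, 0.0, 1.0, 0.0]
wrist_force: [0.1, -0.1, -1.7]
width: 0.0275
grip_force: 59.5
```

Request:
{"fn": "play_rows", "kwargs": {"series": [{"claw": 0,"x": 0,"y": 0,"z": 0.06,"turn": 0},{"claw": 0,"x": 0,"y": 0,"z": 0.04,"turn": 0},{"claw": 0,"x": 0,"y": 0,"z": 0,"turn": 0},{"claw": 0,"x": 0,"y": 0,"z": 0,"turn": 0}]}}

```text
clock: 16.8
position: [0.5164, 0.1424, 0.1146]
eef_rot: [0.0, 0.0, 1.0, 0.0]
wrist_force: [0.8, -0.2, -2.6]
width: 0.0275
grip_force: 59.5
```

Request:
{"fn": "play_rows", "kwargs": {"series": [{"claw": 0,"x": 0,"y": 0,"z": 0.05,"turn": 0},{"claw": 0,"x": 0,"y": 0,"z": 0.05,"turn": 0},{"claw": 0,"x": 0,"y": 0,"z": 0.05,"turn": 0},{"claw": 0,"x": 0,"y": 0,"z": 0.03,"turn": 0},{"claw": 0,"x": 0,"y": 0,"z": 0,"turn": 0},{"claw": 0,"x": 0,"y": 0,"z": 0,"turn": 0}]}}

```text
clock: 17.4
position: [0.5163, 0.1424, 0.1073]
eef_rot: [-0.0, 0.0, 1.0, -0.0]
wrist_force: [0.2, -0.0, -1.5]
width: 0.0275
grip_force: 59.5
```

Request:
{"fn": "play_rows", "kwargs": {"series": [{"claw": 0,"x": 0,"y": 0,"z": 0.03,"turn": 0},{"claw": 0,"x": 0,"y": 0,"z": 0,"turn": 0}]}}

```text
clock: 17.6
position: [0.5163, 0.1424, 0.106]
eef_rot: [-0.0, 0.0, 1.0, -0.0]
wrist_force: [-0.2, 0.3, -1.5]
width: 0.0274
grip_force: 59.5
```

Request:
{"fn": "play_rows", "kwargs": {"series": [{"claw": 0,"x": 0,"y": 0,"z": 0.03,"turn": 0},{"claw": 0,"x": 0,"y": 0,"z": 0,"turn": 0},{"claw": 0,"x": 0,"y": 0,"z": 0,"turn": 0}]}}

```text
clock: 17.9
position: [0.5169, 0.1426, 0.1058]
eef_rot: [0.001, 0.0, 1.0, 0.0]
wrist_force: [-0.6, -0.2, 5.2]
width: 0.0271
grip_force: 60.2
```

Contact made (+5 N). Releasing, then on to the small bottle.

Request:
{"fn": "play_rows", "kwargs": {"series": [{"claw": 0.4,"x": 0,"y": 0,"z": 0,"turn": 0},{"claw": 0.6,"x": 0,"y": 0,"z": 0,"turn": 0},{"claw": 0.8,"x": 0,"y": 0,"z": 0,"turn": 0},{"claw": 0.9,"x": 0,"y": 0,"z": -0.3,"turn": 0},{"claw": 0.9,"x": 0,"y": 0,"z": -0.7,"turn": 0},{"claw": 1,"x": 0,"y": 0,"z": -0.9,"turn": 0},{"claw": 1,"x": 0,"y": 0,"z": -0.9,"turn": 0},{"claw": 1,"x": 0,"y": 0,"z": 0,"turn": 0}]}}

```text
clock: 18.7
position: [0.5195, 0.1433, 0.223]
eef_rot: [0.004, 0.0, 1.0, 0.001]
wrist_force: [0.9, 0.6, 0.5]
width: 0.0851
grip_force: 0.0
```

Request:
{"fn": "play_rows", "kwargs": {"series": [{"claw": 1,"x": -0.5,"y": -0.8,"z": 0,"turn": 0},{"claw": 1,"x": -0.5,"y": -0.9,"z": 0,"turn": 0},{"claw": 1,"x": -0.5,"y": -0.9,"z": 0,"turn": 0},{"claw": 1,"x": -0.5,"y": -0.9,"z": 0,"turn": 0},{"claw": 1,"x": -0.5,"y": -0.9,"z": 0,"turn": 0},{"claw": 1,"x": -0.5,"y": -0.95,"z": 0,"turn": 0},{"claw": 1,"x": 0,"y": 0,"z": 0,"turn": 0},{"claw": 1,"x": 0,"y": 0,"z": 0,"turn": 0}]}}

```text
clock: 19.5
position: [0.6359, -0.0725, 0.2164]
eef_rot: [-0.001, 0.001, 1.0, 0.0]
wrist_force: [-0.7, 0.3, 0.4]
width: 0.0856
grip_force: 0.0
```

Request:
{"fn": "play_rows", "kwargs": {"series": [{"claw": 1,"x": -0.06,"y": -0.09,"z": 0.5,"turn": 0},{"claw": 1,"x": 0,"y": 0,"z": 0.7,"turn": 0},{"claw": 1,"x": 0,"y": 0,"z": 0.6,"turn": 0},{"claw": 1,"x": 0,"y": 0,"z": 0.4,"turn": 0},{"claw": 1,"x": 0,"y": 0,"z": 0,"turn": 0},{"claw": 1,"x": 0,"y": 0,"z": 0,"turn": 0}]}}

```text
clock: 20.1
position: [0.6381, -0.0742, 0.1293]
eef_rot: [-0.0, -0.0, 1.0, 0.0]
wrist_force: [-0.1, 0.5, 0.6]
width: 0.0855
grip_force: 0.0
```

Run:
```python
from h import *
im,P=snap('w7');m=env.camera_model('wrist');print(P[1].round(4))
print(wproj(m,P,(.641,-.076,.078)),wproj(m,P,(P[1][0],P[1][1],.078)))
t=env.read_camera('top')[:,:,::-1]
cv2.imwrite('pics/v7.png',np.hstack([im[90:390,80:480],cv2.resize(t[100:310,20:300],(400,300))]))
```

```text
[ 0.6381 -0.0742  0.1293]
[281.64168516 253.2171578 ] [284.77701459 248.75271712]
```

View pics/v7.png

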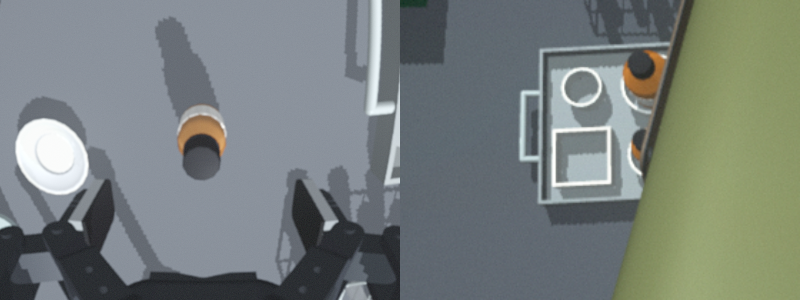

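The small cap's centre is at about (282,250), so I need to shift y by about -1.7 mm before gripping. The medium bottle is partly hidden by the arm and gets checked later.

Request:
{"fn": "play_rows", "kwargs": {"series": [{"claw": 1,"x": 0,"y": -0.045,"z": 0.4,"turn": 0},{"claw": 1,"x": 0,"y": 0,"z": 0.5,"turn": 0},{"claw": 1,"x": 0,"y": 0,"z": 0.45,"turn": 0},{"claw": 0.8,"x": 0,"y": 0,"z": 0,"turn": 0},{"claw": 0.6,"x": 0,"y": 0,"z": 0,"turn": 0},{"claw": 0.45,"x": 0,"y": 0,"z": 0,"turn": 0},{"claw": 0.35,"x": 0,"y": 0,"z": 0,"turn": 0},{"claw": 0.25,"x": 0,"y": 0,"z": 0,"turn": 0}]}}

```text
clock: 21.0
position: [0.6394, -0.077, 0.0762]
eef_rot: [0.001, 0.0, 1.0, 0.0]
wrist_force: [0.2, 1.1, 4.6]
width: 0.0217
grip_force: 27.7
```

Request:
{"fn": "play_rows", "kwargs": {"series": [{"claw": 0,"x": 0,"y": 0,"z": 0,"turn": 0},{"claw": 0,"x": 0,"y": 0,"z": 0,"turn": 0},{"claw": 0,"x": 0,"y": 0,"z": 0,"turn": 0},{"claw": 0,"x": 0,"y": 0,"z": 0,"turn": 0},{"claw": 0,"x": 0,"y": 0,"z": 0,"turn": 0}]}}

```text
clock: 21.5
position: [0.6396, -0.0769, 0.0763]
eef_rot: [0.001, 0.0, 1.0, 0.0]
wrist_force: [0.3, 1.8, 6.2]
width: 0.0211
grip_force: 58.4
```

Request:
{"fn": "play_rows", "kwargs": {"series": [{"claw": 0,"x": 0,"y": 0,"z": -0.2,"turn": 0},{"claw": 0,"x": 0,"y": 0,"z": -0.4,"turn": 0},{"claw": 0,"x": 0,"y": 0,"z": -0.7,"turn": 0},{"claw": 0,"x": 0,"y": 0,"z": -0.8,"turn": 0},{"claw": 0,"x": 0,"y": 0,"z": -0.8,"turn": 0},{"claw": 0,"x": 0,"y": 0,"z": -0.7,"turn": 0},{"claw": 0,"x": 0,"y": 0,"z": -0.5,"turn": 0},{"claw": 0,"x": 0,"y": 0,"z": 0,"turn": 0}]}}

```text
clock: 22.3
position: [0.6402, -0.0775, 0.2426]
eef_rot: [0.003, 0.0, 1.0, -0.0]
wrist_force: [-0.0, -0.3, 0.8]
width: 0.021
grip_force: 58.7
```

Request:
{"fn": "play_rows", "kwargs": {"series": [{"claw": 0,"x": 0.05,"y": 0.4,"z": 0,"turn": 0},{"claw": 0,"x": 0.05,"y": 0.7,"z": 0,"turn": 0},{"claw": 0,"x": 0.05,"y": 0.9,"z": 0,"turn": 0},{"claw": 0,"x": 0.05,"y": 0.9,"z": 0,"turn": 0},{"claw": 0,"x": 0.05,"y": 0.9,"z": 0,"turn": 0},{"claw": 0,"x": 0.05,"y": 0.9,"z": 0,"turn": 0},{"claw": 0,"x": 0.05,"y": 0.9,"z": 0,"turn": 0},{"claw": 0,"x": 0.05,"y": 0.9,"z": 0,"turn": 0}]}}

```text
clock: 23.1
position: [0.621, 0.1849, 0.2368]
eef_rot: [-0.002, 0.0, 1.0, -0.0]
wrist_force: [0.1, -0.1, -0.8]
width: 0.0207
grip_force: 58.7
```

Request:
{"fn": "play_rows", "kwargs": {"series": [{"claw": 0,"x": 0.05,"y": 0.8,"z": 0,"turn": 0},{"claw": 0,"x": 0.05,"y": 0.55,"z": 0,"turn": 0},{"claw": 0,"x": 0.05,"y": 0.35,"z": 0,"turn": 0},{"claw": 0,"x": 0,"y": 0,"z": 0.4,"turn": 0},{"claw": 0,"x": 0,"y": 0,"z": 0.7,"turn": 0},{"claw": 0,"x": 0,"y": 0,"z": 0.5,"turn": 0},{"claw": 0,"x": 0,"y": 0,"z": 0,"turn": 0},{"claw": 0,"x": 0,"y": 0,"z": 0,"turn": 0}]}}

```text
clock: 23.9
position: [0.6161, 0.2506, 0.1743]
eef_rot: [-0.001, 0.001, 1.0, -0.0]
wrist_force: [-0.3, 0.2, 0.6]
width: 0.0211
grip_force: 58.7
```

Request:
{"fn": "play_rows", "kwargs": {"series": [{"claw": 0,"x": 0,"y": 0,"z": 0.3,"turn": 0},{"claw": 0,"x": 0,"y": 0,"z": 0.5,"turn": 0},{"claw": 0,"x": 0,"y": 0,"z": 0.5,"turn": 0},{"claw": 0,"x": 0,"y": 0,"z": 0.4,"turn": 0},{"claw": 0,"x": 0,"y": 0,"z": 0.2,"turn": 0},{"claw": 0,"x": 0,"y": 0,"z": 0.15,"turn": 0},{"claw": 0,"x": 0,"y": 0,"z": 0,"turn": 0},{"claw": 0,"x": 0,"y": 0,"z": 0,"turn": 0}]}}

```text
clock: 24.7
position: [0.6174, 0.2511, 0.0937]
eef_rot: [0.001, 0.0, 1.0, 0.0]
wrist_force: [0.3, 0.1, -1.6]
width: 0.0211
grip_force: 58.7
```

Request:
{"fn": "play_rows", "kwargs": {"series": [{"claw": 0,"x": 0,"y": 0,"z": 0.06,"turn": 0},{"claw": 0,"x": 0,"y": 0,"z": 0.05,"turn": 0},{"claw": 0,"x": 0,"y": 0,"z": 0,"turn": 0},{"claw": 0,"x": 0,"y": 0,"z": 0,"turn": 0}]}}

```text
clock: 25.1
position: [0.6168, 0.2509, 0.0886]
eef_rot: [0.0, 0.0, 1.0, 0.0]
wrist_force: [0.3, -0.4, 0.1]
width: 0.0211
grip_force: 58.7
```

Request:
{"fn": "play_rows", "kwargs": {"series": [{"claw": 0,"x": 0,"y": 0,"z": 0.04,"turn": 0},{"claw": 0,"x": 0,"y": 0,"z": 0.04,"turn": 0},{"claw": 0,"x": 0,"y": 0,"z": 0,"turn": 0},{"claw": 0,"x": 0,"y": 0,"z": 0,"turn": 0}]}}

```text
clock: 25.5
position: [0.6167, 0.2509, 0.0852]
eef_rot: [-0.0, 0.0, 1.0, -0.0]
wrist_force: [-0.7, -0.4, -0.2]
width: 0.0211
grip_force: 58.7
```

Request:
{"fn": "play_rows", "kwargs": {"series": [{"claw": 0,"x": 0,"y": 0,"z": 0.03,"turn": 0},{"claw": 0,"x": 0,"y": 0,"z": 0,"turn": 0},{"claw": 0,"x": 0,"y": 0,"z": 0,"turn": 0}]}}

```text
clock: 25.8
position: [0.617, 0.251, 0.0844]
eef_rot: [0.0, 0.0, 1.0, 0.0]
wrist_force: [-0.5, 0.5, 1.0]
width: 0.0212
grip_force: 58.9
```

Request:
{"fn": "play_rows", "kwargs": {"series": [{"claw": 0,"x": 0,"y": 0,"z": 0.02,"turn": 0},{"claw": 0,"x": 0,"y": 0,"z": 0,"turn": 0},{"claw": 0,"x": 0,"y": 0,"z": 0,"turn": 0}]}}

```text
clock: 26.1
position: [0.6173, 0.2511, 0.0843]
eef_rot: [0.001, 0.0, 1.0, 0.0]
wrist_force: [-0.4, 0.3, 5.9]
width: 0.0209
grip_force: 59.4
```

Request:
{"fn": "play_rows", "kwargs": {"series": [{"claw": 0.4,"x": 0,"y": 0,"z": 0,"turn": 0},{"claw": 0.5,"x": 0,"y": 0,"z": 0,"turn": 0},{"claw": 0.6,"x": 0,"y": 0,"z": 0,"turn": 0},{"claw": 0.6,"x": 0,"y": 0,"z": -0.3,"turn": 0},{"claw": 0.6,"x": 0,"y": 0,"z": -0.7,"turn": 0},{"claw": 0.8,"x": 0,"y": 0,"z": -0.9,"turn": 0},{"claw": 1,"x": 0,"y": 0,"z": -1,"turn": 0},{"claw": 1,"x": 0,"y": 0,"z": -0.9,"turn": 0}]}}

```text
clock: 26.9
position: [0.6169, 0.2509, 0.2381]
eef_rot: [0.001, 0.0, 1.0, 0.0]
wrist_force: [-0.8, -0.3, 0.4]
width: 0.0852
grip_force: 0.0
```

Request:
{"fn": "play_rows", "kwargs": {"series": [{"claw": 1,"x": 0.4,"y": -0.8,"z": 0,"turn": 0},{"claw": 1,"x": 0.4,"y": -1,"z": 0,"turn": 0},{"claw": 1,"x": 0.4,"y": -1,"z": 0,"turn": 0},{"claw": 1,"x": 0.4,"y": -1,"z": 0,"turn": 0},{"claw": 1,"x": 0.4,"y": -1,"z": 0,"turn": 0},{"claw": 1,"x": 0.4,"y": -1,"z": 0,"turn": 0},{"claw": 1,"x": 0.4,"y": -1,"z": 0,"turn": 0},{"claw": 1,"x": 0.4,"y": -1,"z": 0,"turn": 0}]}}

```text
clock: 27.7
position: [0.4878, -0.0624, 0.2363]
eef_rot: [0.001, 0.0, 1.0, -0.0]
wrist_force: [0.6, -0.6, -0.7]
width: 0.0851
grip_force: 0.0
```

Request:
{"fn": "play_rows", "kwargs": {"series": [{"claw": 1,"x": 0.4,"y": -1,"z": 0,"turn": 0},{"claw": 1,"x": 0.4,"y": -1,"z": 0,"turn": 0},{"claw": 1,"x": 0.4,"y": -1,"z": 0,"turn": 0},{"claw": 1,"x": 0.4,"y": -0.6,"z": 0,"turn": 0},{"claw": 1,"x": 0,"y": 0,"z": 0,"turn": 0},{"claw": 1,"x": 0,"y": 0,"z": 0,"turn": 0}]}}

```text
clock: 28.3
position: [0.4244, -0.2053, 0.236]
eef_rot: [0.001, 0.001, 1.0, 0.0]
wrist_force: [-0.4, -0.5, -0.1]
width: 0.0858
grip_force: 0.0
```

Request:
{"fn": "play_rows", "kwargs": {"series": [{"claw": 1,"x": 0,"y": -0.12,"z": 0.5,"turn": 0},{"claw": 1,"x": 0,"y": 0,"z": 0.8,"turn": 0},{"claw": 1,"x": 0,"y": 0,"z": 0.8,"turn": 0},{"claw": 1,"x": 0,"y": 0,"z": 0.7,"turn": 0},{"claw": 1,"x": 0,"y": 0,"z": 0,"turn": 0},{"claw": 1,"x": 0,"y": 0,"z": 0,"turn": 0}]}}

```text
clock: 28.9
position: [0.4249, -0.2089, 0.1238]
eef_rot: [-0.0, -0.0, 1.0, 0.0]
wrist_force: [0.7, -0.4, -0.6]
width: 0.0856
grip_force: 0.0
```

Run:
```python
from h import *
im,P=snap('w8');m=env.camera_model('wrist');print(P[1].round(4))
print(wproj(m,P,(.4231,-.210,.07)),wproj(m,P,(P[1][0],P[1][1],.07)))
t=env.read_camera('top')[:,:,::-1]
cv2.imwrite('pics/v8.png',np.hstack([im[90:390,80:480],cv2.resize(t[100:310,20:300],(400,300))]))
```

```text
[ 0.4249 -0.2089  0.1238]
[282.84450097 244.27109314] [284.73567942 247.02603931]
```

View pics/v8.png

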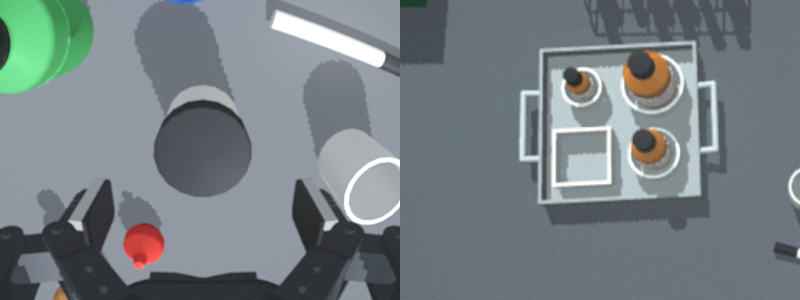

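All three bottles stand in their rings. The lid centre is at about (283,240) full, 3 mm nearer the base than planned. Before going down I'll check finger clearance to the open jar and the red piece.

Run:
```python
from h import *
mt=env.camera_model('top')
for n,u,v,z in(('openjar',306,230,.062),('red',390,196,.03),('blue',379,306,.06)): print(n,plane(mt,u,v,z).round(3))
```

```text
openjar [ 0.46  -0.081  0.062]
red [ 0.535 -0.26   0.03 ]
blue [ 0.309 -0.221  0.06 ]
```

Request:
{"fn": "play_rows", "kwargs": {"series": [{"claw": 1,"x": 0.08,"y": -0.03,"z": 0.5,"turn": 0},{"claw": 1,"x": 0,"y": 0,"z": 0.6,"turn": 0},{"claw": 1,"x": 0,"y": 0,"z": 0.5,"turn": 0},{"claw": 1,"x": 0,"y": 0,"z": 0,"turn": 0},{"claw": 0.85,"x": 0,"y": 0,"z": 0,"turn": 0},{"claw": 0.75,"x": 0,"y": 0,"z": 0,"turn": 0},{"claw": 0.65,"x": 0,"y": 0,"z": 0,"turn": 0},{"claw": 0.55,"x": 0,"y": 0,"z": 0,"turn": 0}]}}

```text
clock: 29.8
position: [0.4226, -0.2113, 0.0613]
eef_rot: [0.001, 0.0, 1.0, -0.0]
wrist_force: [-0.6, 2.2, 9.5]
width: 0.0573
grip_force: 62.5
```

Request:
{"fn": "play_rows", "kwargs": {"series": [{"claw": 0.4,"x": 0,"y": 0,"z": 0,"turn": 0},{"claw": 0,"x": 0,"y": 0,"z": 0,"turn": 0},{"claw": 0,"x": 0,"y": 0,"z": 0,"turn": 0},{"claw": 0,"x": 0,"y": 0,"z": 0,"turn": 0},{"claw": 0,"x": 0,"y": 0,"z": 0,"turn": 0}]}}

```text
clock: 30.3
position: [0.4226, -0.2113, 0.0613]
eef_rot: [0.002, 0.0, 1.0, -0.0]
wrist_force: [-1.9, 1.8, 9.3]
width: 0.0574
grip_force: 62.5
```

Request:
{"fn": "play_rows", "kwargs": {"series": [{"claw": 0,"x": 0,"y": 0,"z": -0.2,"turn": 0},{"claw": 0,"x": 0,"y": 0,"z": -0.4,"turn": 0},{"claw": 0,"x": 0,"y": 0,"z": -0.7,"turn": 0},{"claw": 0,"x": 0,"y": 0,"z": -0.8,"turn": 0},{"claw": 0,"x": 0,"y": 0,"z": -0.8,"turn": 0},{"claw": 0,"x": 0,"y": 0,"z": -0.7,"turn": 0},{"claw": 0,"x": 0,"y": 0,"z": -0.5,"turn": 0},{"claw": 0,"x": 0,"y": 0,"z": 0,"turn": 0}]}}

```text
clock: 31.1
position: [0.423, -0.2119, 0.227]
eef_rot: [0.003, 0.0, 1.0, -0.001]
wrist_force: [-0.3, -0.1, -2.0]
width: 0.0576
grip_force: 64.3
```

Request:
{"fn": "play_rows", "kwargs": {"series": [{"claw": 0,"x": -0.15,"y": 0.4,"z": 0,"turn": 0},{"claw": 0,"x": -0.16,"y": 0.7,"z": 0,"turn": 0},{"claw": 0,"x": -0.16,"y": 0.9,"z": 0,"turn": 0},{"claw": 0,"x": -0.16,"y": 0.9,"z": 0,"turn": 0},{"claw": 0,"x": -0.16,"y": 0.9,"z": 0,"turn": 0},{"claw": 0,"x": -0.16,"y": 0.9,"z": 0,"turn": 0},{"claw": 0,"x": -0.16,"y": 0.9,"z": 0,"turn": 0},{"claw": 0,"x": -0.16,"y": 0.9,"z": 0,"turn": 0}]}}

```text
clock: 31.9
position: [0.4716, 0.0504, 0.2225]
eef_rot: [-0.001, 0.0, 1.0, -0.0]
wrist_force: [0.3, -0.2, -0.9]
width: 0.0575
grip_force: 64.5
```

Request:
{"fn": "play_rows", "kwargs": {"series": [{"claw": 0,"x": -0.16,"y": 0.9,"z": 0,"turn": 0},{"claw": 0,"x": -0.16,"y": 0.9,"z": 0,"turn": 0},{"claw": 0,"x": -0.16,"y": 0.9,"z": 0,"turn": 0},{"claw": 0,"x": -0.16,"y": 0.9,"z": 0,"turn": 0},{"claw": 0,"x": -0.16,"y": 0.7,"z": 0,"turn": 0},{"claw": 0,"x": -0.16,"y": 0.6,"z": 0,"turn": 0},{"claw": 0,"x": 0,"y": 0,"z": 0,"turn": 0},{"claw": 0,"x": 0,"y": 0,"z": 0,"turn": 0}]}}

```text
clock: 32.7
position: [0.5101, 0.2449, 0.2222]
eef_rot: [-0.001, -0.0, 1.0, -0.001]
wrist_force: [-0.1, -0.2, -2.2]
width: 0.0575
grip_force: 64.7
```

Request:
{"fn": "play_rows", "kwargs": {"series": [{"claw": 0,"x": -0.03,"y": 0.03,"z": 0.4,"turn": 0},{"claw": 0,"x": 0,"y": 0,"z": 0.7,"turn": 0},{"claw": 0,"x": 0,"y": 0,"z": 0.7,"turn": 0},{"claw": 0,"x": 0,"y": 0,"z": 0.6,"turn": 0},{"claw": 0,"x": 0,"y": 0,"z": 0.5,"turn": 0},{"claw": 0,"x": 0,"y": 0,"z": 0.4,"turn": 0},{"claw": 0,"x": 0,"y": 0,"z": 0,"turn": 0},{"claw": 0,"x": 0,"y": 0,"z": 0,"turn": 0}]}}

```text
clock: 33.5
position: [0.5116, 0.2452, 0.0914]
eef_rot: [-0.0, 0.001, 1.0, -0.0]
wrist_force: [0.9, 0.3, -0.7]
width: 0.0575
grip_force: 64.7
```

Request:
{"fn": "play_rows", "kwargs": {"series": [{"claw": 0,"x": 0,"y": 0,"z": 0.2,"turn": 0},{"claw": 0,"x": 0,"y": 0,"z": 0.15,"turn": 0},{"claw": 0,"x": 0,"y": 0,"z": 0.08,"turn": 0},{"claw": 0,"x": 0,"y": 0,"z": 0,"turn": 0},{"claw": 0,"x": 0,"y": 0,"z": 0,"turn": 0}]}}

```text
clock: 34.0
position: [0.512, 0.2462, 0.0741]
eef_rot: [-0.0, 0.0, 1.0, -0.0]
wrist_force: [-0.3, 0.2, -1.6]
width: 0.0576
grip_force: 64.7
```

Request:
{"fn": "play_rows", "kwargs": {"series": [{"claw": 0,"x": 0,"y": 0,"z": 0.05,"turn": 0},{"claw": 0,"x": 0,"y": 0,"z": 0.04,"turn": 0},{"claw": 0,"x": 0,"y": 0,"z": 0,"turn": 0},{"claw": 0,"x": 0,"y": 0,"z": 0,"turn": 0}]}}

```text
clock: 34.4
position: [0.512, 0.2462, 0.0705]
eef_rot: [-0.0, 0.0, 1.0, -0.0]
wrist_force: [-0.2, -0.1, -0.9]
width: 0.0573
grip_force: 64.7
```

Request:
{"fn": "play_rows", "kwargs": {"series": [{"claw": 0,"x": 0,"y": 0,"z": 0.025,"turn": 0},{"claw": 0,"x": 0,"y": 0,"z": 0,"turn": 0},{"claw": 0,"x": 0,"y": 0,"z": 0,"turn": 0}]}}

```text
clock: 34.7
position: [0.512, 0.2462, 0.0695]
eef_rot: [0.0, 0.0, 1.0, -0.0]
wrist_force: [-0.8, 0.2, -1.6]
width: 0.0577
grip_force: 64.7
```

Request:
{"fn": "play_rows", "kwargs": {"series": [{"claw": 0,"x": 0,"y": 0,"z": 0.025,"turn": 0},{"claw": 0,"x": 0,"y": 0,"z": 0,"turn": 0},{"claw": 0,"x": 0,"y": 0,"z": 0,"turn": 0}]}}

```text
clock: 35.0
position: [0.5121, 0.2462, 0.0694]
eef_rot: [0.0, 0.0, 1.0, 0.0]
wrist_force: [-2.6, 0.0, 6.6]
width: 0.0575
grip_force: 65.6
```

The jar is on the floor. I'll release it, rise, and move clear.

Request:
{"fn": "play_rows", "kwargs": {"series": [{"claw": 0.75,"x": 0,"y": 0,"z": 0,"turn": 0},{"claw": 0.85,"x": 0,"y": 0,"z": 0,"turn": 0},{"claw": 0.95,"x": 0,"y": 0,"z": 0,"turn": 0},{"claw": 0.95,"x": 0,"y": 0,"z": -0.2,"turn": 0},{"claw": 0.95,"x": 0,"y": 0,"z": -0.6,"turn": 0},{"claw": 0.95,"x": 0,"y": 0,"z": -0.9,"turn": 0},{"claw": 1,"x": 0,"y": 0,"z": -0.9,"turn": 0},{"claw": 1,"x": 0,"y": 0,"z": -0.9,"turn": 0}]}}

```text
clock: 35.8
position: [0.5118, 0.2461, 0.2104]
eef_rot: [0.0, 0.0, 1.0, 0.0]
wrist_force: [0.4, 2.0, -0.2]
width: 0.0855
grip_force: 0.0
```

Request:
{"fn": "play_rows", "kwargs": {"series": [{"claw": 1,"x": 0.5,"y": 0.7,"z": -0.3,"turn": 0},{"claw": 1,"x": 0.5,"y": 0.7,"z": 0,"turn": 0},{"claw": 1,"x": 0.5,"y": 0.7,"z": 0,"turn": 0},{"claw": 1,"x": 0.5,"y": 0.7,"z": 0,"turn": 0},{"claw": 1,"x": 0.5,"y": 0.7,"z": 0,"turn": 0},{"claw": 1,"x": 0,"y": 0,"z": 0,"turn": 0},{"claw": 1,"x": 0,"y": 0,"z": 0,"turn": 0}]}}

```text
clock: 36.5
position: [0.4118, 0.3867, 0.2209]
eef_rot: [0.0, -0.0, 1.0, -0.0]
wrist_force: [-0.2, -0.9, -1.1]
width: 0.0855
grip_force: 0.0
```

Run:
```python
from h import *
t=env.read_camera('top')[:,:,::-1];s=env.read_camera('scene')[:,:,::-1]
cv2.imwrite('pics/v9.png',np.hstack([cv2.resize(t[100:340,80:480],(400,240)),cv2.resize(s[60:340,120:400],(400,240))]))
```

```text
(no output)
```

View pics/v9.png

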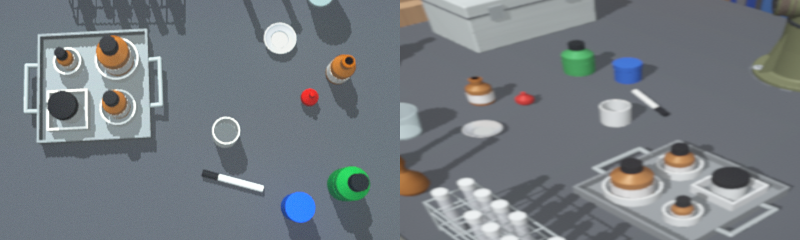

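All four items stand upright in their places, and the look-alikes haven't moved. Handing in.

```bash
python3 -c "
from rig import env
print(env.sign_off())"
```

```text
the job is handed in; nothing more can be done
None
```

The caddy is packed and handed in at about 36.5 s of the 131 s allowed: the three capped bottles are upright in their matching rings, the lidded jar is in the square pen, and the look-alikes were left where they stood.

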